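# Bolt the blue kit case shut

### The arm

A 7-joint arm with a two-finger parallel gripper is mounted at the origin on the work surface. World frame = base frame: x ahead of the robot, y to its left, z up, the work surface at z = 0. Lengths are in mm, angles in rad, forces in N, time in s.
With the tool pointing down it reaches from about 400 to 875 mm from the base axis. Payload 4.4 kg.
Tool frame: the origin (TCP) lies midway between the tips of the shut fingers; the grasp point (between the pads) lies 19 mm behind it; z points along the fingers, y is the line along which they close (so a half turn about z gives the same grasp; the last joint's range is limited). The gripper opens to 85 mm and grips with 20 to 120 N. Pads are 22 mm wide; open, the fingers measure 114 mm over their backs; the gripper's body (76 mm by 85 mm) begins 54 mm behind the grasp point. The pads swing forward as they close: fully open they stand 13 mm farther back than shut.
Start: joints at [-1.254, 0.628, 0.038, 1.517, -0.027, 0.996, -0.02], TCP at [242.765, 602.978, 231.313] pointing down, gripper open.
Joint ranges: [-3.06, 3.06], [-0.37, 2.12], [-1.25, 1.32], [0.18, 2.47], [-1.1, 4.24], [0.23, 1.98], [-2.94, 2.94]. Speed limits (rad/s): [2.57, 2.57, 3.14, 3.14, 3.14, 3.14, 3.14].

### API

Orientations are given as [roll, pitch, yaw] about the fixed x, y, z axes, in that order (R = Rz(yaw) Ry(pitch) Rx(roll)).
In Python, from cell import read_state, get_image, finish_job gives the robot as it stands.
- The arm moves only by the tool send_rows, never from a script. Its argument "series" is a list of rows, each an object of numbers: "ax", "ay", "az": the turn, a rotation vector about the tool's x, y, z in rad; "dx", "dy", "dz": the shift along the tool's x, y, z in cm; "hand": the closure, from 0 (fully open) to 1 (shut). In form: [{"ax": .., "ay": .., "az": .., "dx": .., "dy": .., "dz": .., "hand": ..}, ...]. A call has 1 to 10 rows; each row is the pose to reach, as a shift and turn from the pose commanded when the call began, along the tool's axes at that moment; what a row does not reach only later rows make up. A row lasts 1/10 s, in which the tool goes at most 50 mm and 8.59 degrees, less where a joint would pass 70% of its speed; a pose out of reach is approached as far as the arm can. A call with a gripper value outside its range is refused whole. The fingers move at their own pace and stop on an object; the grip force is fixed at half the most. Time passes only in rows, so rows that repeat a pose let the fingers close. It gives the time, the measured TCP pose, the force, the opening and the grip force at its end, in the units of the state.
- read_state(): the state, without advancing time (a new reading comes with each control period).
- get_image(name): name is "scene" or "side" or "wrist"; returns a dict with "pixels" (420x560x3 uint8, red, green, blue), "mtx" (3x3 intrinsics, pixels), "R" (3x3) and "t" (3): a world point X has camera coordinates R X + t. Camera axes: x right, y down, z forward; pixel columns grow to the right and rows downward; lengths in mm; the calibration is good to about 2 mm. A picture is of the moment at which its call begins. There is no depth.
- finish_job(): hands the job in; it is judged then, once.
The state is a dict: "clock": time; "qpos": joint angles; "qd": joint speeds; "tau": joint torques, N m; "eef_pos": TCP position; "tool_rot": TCP orientation; "force": force on the tool from outside, world axes, zero at the start; "torque": the same for the moment, N m; "width": finger opening in mm; "gripper_force": force on a finger pad.
Only numpy, scipy, OpenCV 4.12 (cv2) and the standard library are available. Lean on these libraries where they do the work, as an engineer would, in place of code of your own. Each camera call takes 0.05 s, during which the arm holds its last target. There are 200 camera calls.

### The job

Bolt the lid of the blue kit case shut: slide its barrel bolt fully across into the keeper, then turn its handle down into the notch as far as it goes, and let go. Leave the bolt of the red case as it is.

Things in the scene. Friction and masses are not known exactly. Their poses are not given: they have to be found in the camera images.
- blue_knob (a point): Centre of the yellow ball knob (16 mm across) on the bolt handle of the blue case: steel, fixed, 200 x 240 mm, bare flat lid 90 mm above the bench, the bolt lying on the lid. The point turns with the handle: z points along the 8 mm stem, from the bolt's axis to the knob (45 mm, upright at the start); y along the bolt, the way it slides to the keeper; the handle turns down towards -x.
- blue_bolt (a joint): How far the blue case's bolt is slid across, in m: 0 drawn back, 0.060 fully across in the keeper (hard stop). Starts at 0 to 0.018. The handle stands in the slot of a steel housing (24 mm wide, top 36 mm above the lid) that keeps it up until 0.048; from there on the stem can turn down into a notch in the -x cheek. About 2 N slides it; it stays where left.
- blue_handle (a joint): Angle of the blue case's handle about the bolt's axis (level, 22 mm above the lid), in rad: 0 straight up, within 0.08 of that at the start; 1.3 right down in the notch (stop), towards -x of the knob, the knob's centre then 34 mm above the lid and 43 mm beside the axis. About 1 N at the knob turns it; it stays where left.
- red_knob (a point): The same knob on the same bolt of the red case, alike but for its colour and also unbolted; the cases may stand either way round, at least 40 mm apart. To be left as it is. On both cases the keeper, in line with the bolt beyond its housing, is 26 mm wide and 35 mm high.

How it is judged:
By the outcome, as a careful person would: the job done as asked, in the order asked, and still so for the second after the job is handed in, with the robot touching nothing.
It also fails if it takes over 35 s, if anything falls off the work surface, if the arm or the gripper's body presses on something with over 40 N, if the wrist force passes 120 N, or if a joint passes its speed limit or range.

## Working session

There is one attempt and no reset: what is moved stays moved. The work goes in short steps, Python scripts to look and compute and a tool call to move; the robot and the scene stay as the last step left them, time stands still between calls to the robot, and variables do not carry over. Pictures are saved under pics/ and viewed, at most 10 in all, crops included, and the job is handed in when it is done.

Besides the shell and the picture viewer there is one more tool, called after "Emit:" by a JSON object that holds its "api" and its "payload". send_rows: Moves the arm, as the interface text tells. Its arguments: {"type":"object","properties":{"series":{"type":"array","items":{"type":"object","properties":{"ax":{"type":"number"},"ay":{"type":"number"},"az":{"type":"number"},"dx":{"type":"number"},"dy":{"type":"number"},"dz":{"type":"number"},"hand":{"type":"number"}}}}},"required":["series"]}

```bash
ls; mkdir -p pics; python3 - <<'E'
from cell import *
import cv2,numpy as np,pickle
s=read_state();print({k:np.round(v,3) for k,v in s.items()})
d={n:get_image(n) for n in("scene","side","wrist")}
pickle.dump(d,open("i0.pkl","wb"))
for n in("scene","side"):cv2.imwrite(f"pics/{n}0.png",d[n]["pixels"][:,:,::-1])
for n in d:
  h=cv2.cvtColor(d[n]["pixels"],cv2.COLOR_RGB2HSV)
  m=cv2.inRange(h,(20,110,90),(35,255,255))
  k,l,st,c=cv2.connectedComponentsWithStats(m)
  for i in range(1,k):
    if st[i,4]>15:print(n,st[i],c[i].round(1))
  print(n,(-d[n]["R"].T@d[n]["t"]).round())
E
```

```text
pics
{'clock': np.float64(0.0), 'qpos': array([-1.254,  0.629,  0.038,  1.518, -0.027,  0.996, -0.02 ]), 'qd': array([-0.002, -0.   , -0.   , -0.   , -0.001, -0.001, -0.001]), 'tau': array([-1.0000e-03, -5.6341e+01,  1.2260e+00, -1.9344e+01,  1.1000e-02,
        1.0000e-02,  0.0000e+00]), 'eef_pos': array([242.514, 602.383, 230.385]), 'tool_rot': array([-3.14 ,  0.   ,  2.759]), 'force': array([0.358, 0.211, 0.043]), 'torque': array([-0.015,  0.   ,  0.021]), 'gripper_force': np.float64(0.0), 'width': np.float64(85.642)}
scene [532  38  10  11  53] [535.8  41.7]
scene [200 169   8  10  59] [203.5 173.2]
scene [228 202  11  10  57] [232.8 206.7]
scene [401 272  11  11  91] [405.9 276.9]
scene [408 296  42  37 103] [432.8 315.4]
scene [1011.  370.  709.]
side [  55  131  172   65 2762] [148.6 163. ]
side [179 141  11   5  26] [183.3 143.3]
side [ 92 161  13   6  31] [ 98.2 164. ]
side [ 63 162  10   3  21] [ 68.1 163. ]
side [266 167  58  43 580] [294.3 189.4]
side [ 56 171  19  21 145] [ 64.8 181.3]
side [ 76 175  10   6  29] [ 80.6 178.4]
side [108 177  12   7  34] [113.5 180.8]
side
[... 3578 characters left out ...]
17   8  51] [ 23.8 392. ]
side [ 47 389   8   6  20] [ 49.9 392.1]
side [ 13 393   6   6  17] [ 15.4 394.6]
side [ 60 400   8   5  17] [ 63.4 402.2]
side [101 400  11  14  65] [106.3 406.1]
side [ 17 403  21   9  58] [ 26.7 407.2]
side [ 67 403   4   7  18] [ 68.3 406.4]
side [ 90 402  10  10  55] [ 95.  406.6]
side [ 45 408   5   8  21] [ 46.6 411. ]
side [ 53 410   8   5  22] [ 56.9 412.3]
side [ 24 412  11   8  40] [ 29.6 416.1]
side [ 37 412   6   8  24] [ 39.6 416.2]
side [ 61 412  16   8  51] [ 67.5 416. ]
side [ 84 412   4   6  19] [ 85.3 414.6]
side [ 263. -484.  521.]
wrist [ 486    0   43  126 2528] [507.6  61. ]
wrist [ 524  158   36  169 2376] [542.3 259.6]
wrist [179. 629. 374.]
```

View pics/scene0.png

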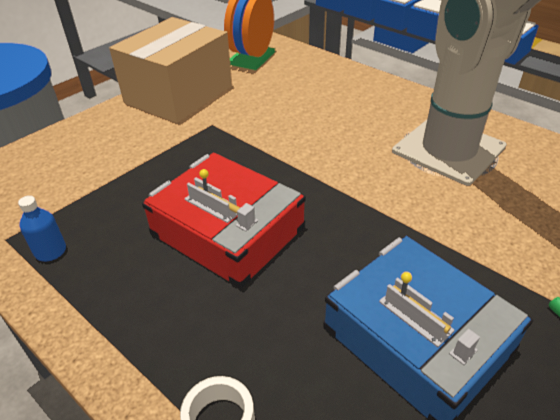

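View pics/side0.png

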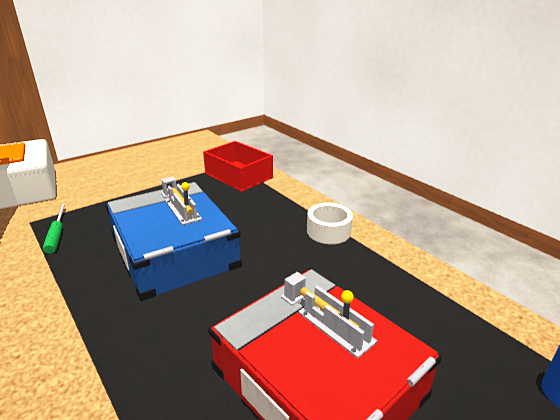

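The scene view shows the blue knob at (406,277) with its keeper at (466,346). The red knob is at (203,173). In the side view the blue knob is at (185,186) and the red one at (347,296). Next I'll triangulate these and zoom in on the blue bolt.

```bash
cat >h.py <<'E'
import numpy as np,cv2
def ray(c,uv):
  v=c["R"].T@np.linalg.solve(c["mtx"],[uv[0],uv[1],1.]);return -c["R"].T@c["t"],v/np.linalg.norm(v)
def plane(c,uv,z):
  o,v=ray(c,uv);return o+v*(z-o[2])/v[2]
def tri(a,ua,b,ub):
  o,v=ray(a,ua);p,w=ray(b,ub)
  k=np.linalg.lstsq(np.c_[v,-w],p-o,rcond=None)[0];A=o+v*k[0];B=p+w*k[1];return (A+B)/2,np.linalg.norm(A-B)
def proj(c,X):
  q=c["mtx"]@(c["R"]@X+c["t"]);return q[:2]/q[2]
E
python3 - <<'E'
import pickle;from h import *
d=pickle.load(open("i0.pkl","rb"));a,b=d["scene"],d["side"]
print(tri(a,(405.9,276.9),b,(184.8,185.8)),tri(a,(203.5,173.2),b,(347,296.2)))
print("plane",plane(a,(405.9,276.9),157),plane(b,(184.8,185.8),157))
for n,c in(("a",a["pixels"][235:400,320:540]),("b",b["pixels"][165:245,100:250])):pass
A=cv2.resize(a["pixels"][240:380,330:530],(800,560),interpolation=cv2.INTER_CUBIC)
B=cv2.resize(b["pixels"][165:255,105:245],(800,514),interpolation=cv2.INTER_CUBIC)
cv2.imwrite("pics/A.png",A[:,:,::-1]);cv2.imwrite("pics/B.png",B[:,:,::-1])
E
```

```text
(array([551.98340538, 188.47274309, 158.10104305]), np.float64(0.1925324982289635)) (array([ 578.51829875, -215.84297007,  157.76618386]), np.float64(0.5925262427242916))
plane [551.16940046 188.07041431 157.        ] [552.82295294 190.64001583 157.        ]
```

View pics/A.png

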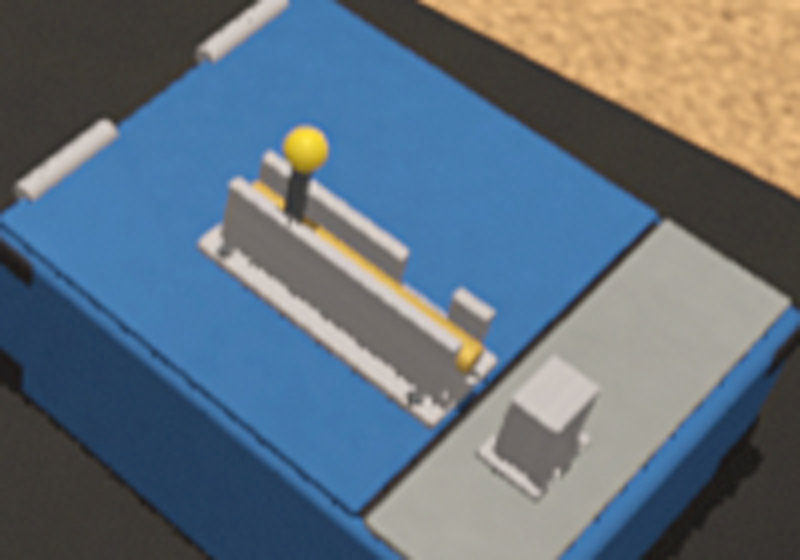

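View pics/B.png

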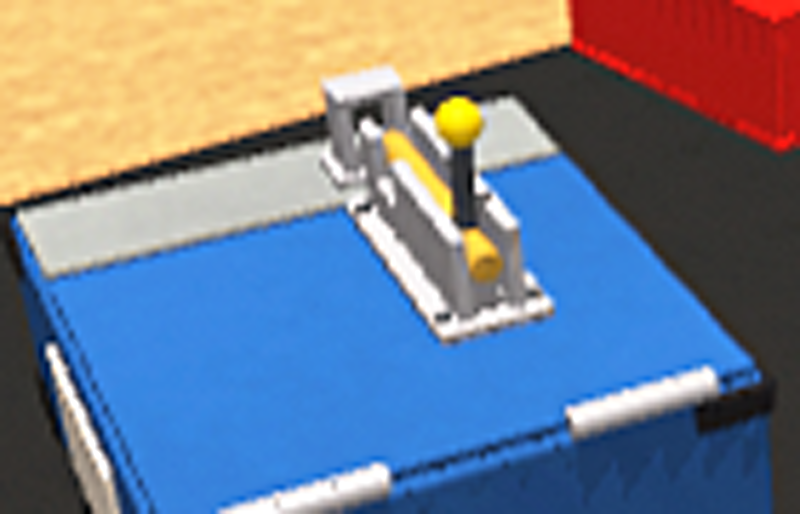

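The blue notch gap is in the far cheek, the side towards the robot, near the keeper end at about (430,275) in the crop. The keeper top is at about (555,393). Now I'll compute the bolt axis and the grasp move.

```bash
cat >>h.py <<'E'
from scipy.spatial.transform import Rotation as Ro
E
python3 - <<'E'
import pickle;from h import *;from cell import *
d=pickle.load(open("i0.pkl","rb"));a,b=d["scene"],d["side"]
fa=lambda u,v:(330+u/4-.4,240+v/4-.4); fb=lambda u,v:(105+u*140/800-.4,165+v*90/514-.4)
def L(n,c,p,q,z):
  P,Q=plane(c,p,z),plane(c,q,z);e=Q-P;print(n,P.round(1),Q.round(1),np.linalg.norm(e).round(1),"deg",np.degrees(np.arctan2(e[1],e[0])).round(2))
L("cheekA",a,fa(232,180),fa(465,342),126)
L("lidedgeA",a,fa(330,0),fa(655,215),90)
L("seamA",a,fa(660,218),fa(362,512),90)
L("plateA",a,fa(200,245),fa(435,425),92)
L("hingesideB",b,fb(160,505),fb(755,365),90)
L("seamB",b,fb(50,277),fb(560,150),90)
L("lidedgeB",b,fb(520,97),fb(755,360),90)
print("keeperA",plane(a,fa(555,393),125),"keeperB",plane(b,fb(363,85),125))
print("notchA",plane(a,fa(408,250),126),plane(a,fa(458,290),126))
s=read_state();print(Ro.from_euler("xyz",s["tool_rot"]).as_matrix().round(3),s["eef_pos"])
E
```

```text
cheekA [556.2 164.9 126. ] [564.8 265.7 126. ] 101.1 deg 85.12
lidedgeA [415.1 129.8  90. ] [435.4 287.   90. ] 158.5 deg 82.66
seamA [435.5 289.1  90. ] [623.2 265.9  90. ] 189.1 deg -7.07
plateA [564.9 161.1  92. ] [577.4 268.4  92. ] 108.0 deg 83.32
hingesideB [418.3 134.9  90. ] [605.   93.5  90. ] 191.3 deg -12.53
seamB [436.5 290.2  90. ] [626.7 268.8  90. ] 191.4 deg -6.44
lidedgeB [635.8 319.4  90. ] [606.6  96.1  90. ] 225.2 deg -97.44
keeperA [562.78133535 298.64312374 125.        ] keeperB [563.05641488 298.28912499 125.        ]
notchA [542.28593594 231.00220033 126.        ] [546.45522374 253.23397281 126.        ]
[[-0.928  0.374 -0.001]
 [ 0.374  0.928 -0.001]
 [-0.    -0.001 -1.   ]] [242.59148096 602.5358408  230.59812179]
```

Emit:
{"api": "send_rows", "payload": {"series": [{"dx": -4.4, "dy": -2.7, "dz": 0, "az": -0.03, "hand": 0.4}, {"dx": -8.8, "dy": -5.4, "dz": 0, "az": -0.06, "hand": 0.4}, {"dx": -13.2, "dy": -8.1, "dz": 0, "az": -0.09, "hand": 0.4}, {"dx": -17.6, "dy": -10.8, "dz": 0, "az": -0.12, "hand": 0.4}, {"dx": -22, "dy": -13.5, "dz": 0, "az": -0.15, "hand": 0.4}, {"dx": -26.4, "dy": -16.2, "dz": 0, "az": -0.18, "hand": 0.4}, {"dx": -30.8, "dy": -18.9, "dz": 0, "az": -0.21, "hand": 0.4}, {"dx": -35.2, "dy": -21.6, "dz": 0, "az": -0.24, "hand": 0.4}, {"dx": -39.6, "dy": -24.3, "dz": 0, "az": -0.27, "hand": 0.4}, {"dx": -39.6, "dy": -24.3, "dz": 0, "az": -0.27, "hand": 0.4}]}}

```text
invalid input at $.series[0]: expected keys ax, ay, az, dx, dy, dz, hand
```

Emit:
{"api": "send_rows", "payload": {"series": [{"ax": 0, "ay": 0, "dx": -4.4, "dy": -2.7, "dz": 0, "az": -0.03, "hand": 0.4}, {"ax": 0, "ay": 0, "dx": -8.8, "dy": -5.4, "dz": 0, "az": -0.06, "hand": 0.4}, {"ax": 0, "ay": 0, "dx": -13.2, "dy": -8.1, "dz": 0, "az": -0.09, "hand": 0.4}, {"ax": 0, "ay": 0, "dx": -17.6, "dy": -10.8, "dz": 0, "az": -0.12, "hand": 0.4}, {"ax": 0, "ay": 0, "dx": -22, "dy": -13.5, "dz": 0, "az": -0.15, "hand": 0.4}, {"ax": 0, "ay": 0, "dx": -26.4, "dy": -16.2, "dz": 0, "az": -0.18, "hand": 0.4}, {"ax": 0, "ay": 0, "dx": -30.8, "dy": -18.9, "dz": 0, "az": -0.21, "hand": 0.4}, {"ax": 0, "ay": 0, "dx": -35.2, "dy": -21.6, "dz": 0, "az": -0.24, "hand": 0.4}, {"ax": 0, "ay": 0, "dx": -39.6, "dy": -24.3, "dz": 0, "az": -0.27, "hand": 0.4}, {"ax": 0, "ay": 0, "dx": -39.6, "dy": -24.3, "dz": 0, "az": -0.27, "hand": 0.4}]}}

```text
clock: 1.15
eef_pos: [523.0, 222.7, 231.2]
tool_rot: [-3.138, 0.002, 3.02]
force: [-0.2, -0.8, -0.6]
width: 51.4
gripper_force: 0.0
```

```bash
cat >>h.py <<'E'
def todo(s,target):
  R=Ro.from_euler("xyz",s["tool_rot"]).as_matrix();print("tcp",s["eef_pos"].round(1) if hasattr(s["eef_pos"],"round") else s["eef_pos"],"ydeg",np.degrees(np.arctan2(R[1,1],R[0,1])).round(2),"F",np.round(s["force"],1),"w",s["width"],"t",s["clock"])
  print("tool delta cm",(R.T@(np.array(target)-s["eef_pos"])/10).round(2))
E
python3 - <<'E'
from h import *;from cell import *
todo(read_state(),[552,188.5,143])
E
```

```text
tcp [523.  222.7 231.2] ydeg 83.05 F [-0.2 -0.8 -0.6] w 51.37962806553832 t 1.15
tool delta cm [-3.27 -3.01  8.83]
```

Emit:
{"api": "send_rows", "payload": {"series": [{"ax": 0, "ay": 0, "az": 0, "dx": -3.3, "dy": -3.0, "dz": 0, "hand": 0.4}, {"ax": 0, "ay": 0, "az": 0, "dx": -3.3, "dy": -3.0, "dz": 4, "hand": 0.4}, {"ax": 0, "ay": 0, "az": 0, "dx": -3.3, "dy": -3.0, "dz": 4, "hand": 0.4}, {"ax": 0, "ay": 0, "az": 0, "dx": -3.3, "dy": -3.0, "dz": 4, "hand": 0.4}]}}

```text
clock: 1.55
eef_pos: [547.5, 197.0, 190.9]
tool_rot: [-3.141, -0.003, 3.03]
force: [0.1, 0.1, -0.3]
width: 50.9
gripper_force: 0.0
```

```bash
python3 - <<'E'
from h import *;from cell import *
todo(read_state(),[552,188.5,141])
d=get_image("wrist");cv2.imwrite("pics/w1.png",d["pixels"][:,:,::-1])
m=cv2.inRange(cv2.cvtColor(d["pixels"],cv2.COLOR_RGB2HSV),(20,150,110),(35,255,255))
k,l,st,c=cv2.connectedComponentsWithStats(m)
for i in range(1,k):
  if st[i,4]>200:print(st[i],c[i].round(1),plane(d,c[i],157).round(1))
print("knob exp",proj(d,np.array([552,188.5,157])))
E
```

```text
tcp [547.5 197.  190.9] ydeg 83.61 F [ 0.1  0.1 -0.3] w 50.92665359019473 t 1.55
tool delta cm [-0.55 -0.8   4.99]
[250 237  23  25 434] [260.5 249.3] [553.1 187.2 157. ]
knob exp [262.51028537 247.43098258]
```

View pics/w1.png

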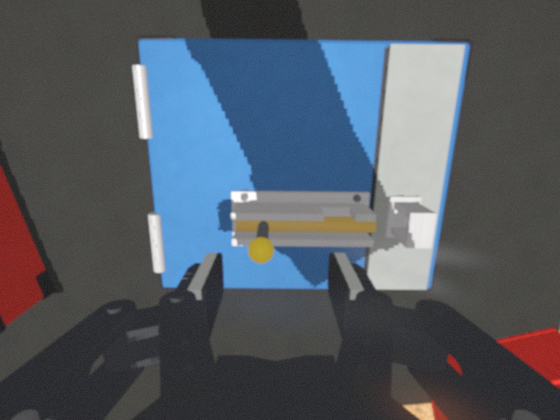

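The wrist view shows the bolt lying level in the picture, the knob at (260,249) and the fingers a little to its right, so the tool is aligned with the bolt.

Emit:
{"api": "send_rows", "payload": {"series": [{"ax": 0, "ay": 0, "az": 0, "dx": -0.45, "dy": -0.75, "dz": 0, "hand": 0.4}, {"ax": 0, "ay": 0, "az": 0, "dx": -0.45, "dy": -0.75, "dz": 2.5, "hand": 0.4}, {"ax": 0, "ay": 0, "az": 0, "dx": -0.45, "dy": -0.75, "dz": 5, "hand": 0.4}, {"ax": 0, "ay": 0, "az": 0, "dx": -0.45, "dy": -0.75, "dz": 5, "hand": 0.4}, {"ax": 0, "ay": 0, "az": 0, "dx": -0.45, "dy": -0.75, "dz": 5, "hand": 0.4}]}}

```text
clock: 2.1
eef_pos: [552.9, 188.5, 142.3]
tool_rot: [3.141, 0.001, 3.029]
force: [-0.1, -0.7, 0.4]
width: 51.4
gripper_force: 0.0
```

```bash
python3 - <<'E'
from h import *;from cell import *
todo(read_state(),[552.5,188,141])
E
```

```text
tcp [552.9 188.5 142.3] ydeg 83.57 F [-0.1 -0.7  0.4] w 51.382349890701875 t 2.1
tool delta cm [ 0.03 -0.05  0.13]
```

Emit:
{"api": "send_rows", "payload": {"series": [{"ax": 0, "ay": 0, "az": 0, "dx": 0, "dy": 0, "dz": 0, "hand": 1}, {"ax": 0, "ay": 0, "az": 0, "dx": 0, "dy": 0, "dz": 0, "hand": 1}, {"ax": 0, "ay": 0, "az": 0, "dx": 0, "dy": 0, "dz": 0, "hand": 1}, {"ax": 0, "ay": 0, "az": 0, "dx": 0, "dy": 0, "dz": 0, "hand": 1}, {"ax": 0, "ay": 0, "az": 0, "dx": 0, "dy": 0, "dz": 0, "hand": 1}, {"ax": 0, "ay": 0, "az": 0, "dx": 0, "dy": 0, "dz": 0, "hand": 1}]}}

```text
clock: 2.7
eef_pos: [553.3, 188.3, 142.7]
tool_rot: [3.141, 0.002, 3.029]
force: [-0.4, -0.4, 5.9]
width: 12.0
gripper_force: 58.4
```

The opening of 12 mm is less than the 16 mm ball, so the grip is off-centre. I'll open, lower 5 mm and grip again.

Emit:
{"api": "send_rows", "payload": {"series": [{"ax": 0, "ay": 0, "az": 0, "dx": 0, "dy": 0, "dz": 0, "hand": 0.6}, {"ax": 0, "ay": 0, "az": 0, "dx": 0, "dy": 0, "dz": 0, "hand": 0.6}, {"ax": 0, "ay": 0, "az": 0, "dx": 0, "dy": 0, "dz": 0.5, "hand": 0.6}, {"ax": 0, "ay": 0, "az": 0, "dx": 0, "dy": 0, "dz": 0.5, "hand": 0.6}, {"ax": 0, "ay": 0, "az": 0, "dx": 0, "dy": 0, "dz": 0.5, "hand": 1}, {"ax": 0, "ay": 0, "az": 0, "dx": 0, "dy": 0, "dz": 0.5, "hand": 1}, {"ax": 0, "ay": 0, "az": 0, "dx": 0, "dy": 0, "dz": 0.5, "hand": 1}, {"ax": 0, "ay": 0, "az": 0, "dx": 0, "dy": 0, "dz": 0.5, "hand": 1}]}}

```text
clock: 3.5
eef_pos: [552.2, 188.3, 136.2]
tool_rot: [3.142, -0.0, 3.029]
force: [-0.8, 0.3, -0.9]
width: 12.6
gripper_force: 58.4
```

```bash
python3 - <<'E'
from h import *;from cell import *
todo(read_state(),[552.5,188,141])
d=get_image("side");cv2.imwrite("pics/s2.png",cv2.resize(d["pixels"][140:230,115:255],(700,450),interpolation=cv2.INTER_CUBIC)[:,:,::-1])
E
```

```text
tcp [552.2 188.3 136.2] ydeg 83.54 F [-0.8  0.3 -0.9] w 12.565966678348152 t 3.5
tool delta cm [-0.03 -0.02 -0.48]
```

View pics/s2.png

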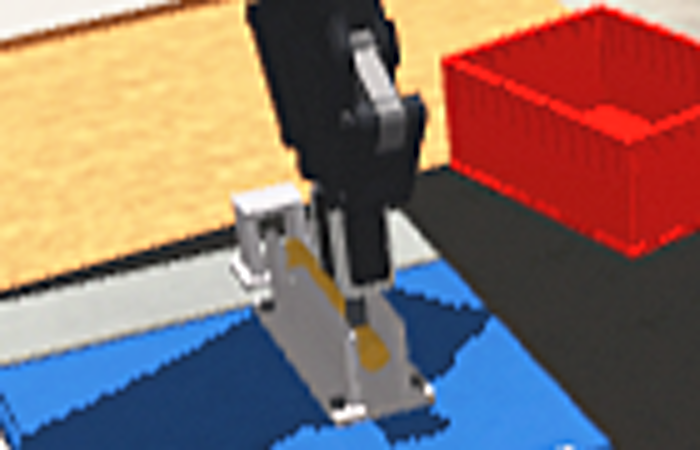

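The knob is now held between the pads above the housing, and the vertical force is close to zero. Now I'll slide the bolt.

Emit:
{"api": "send_rows", "payload": {"series": [{"ax": 0, "ay": 0, "az": 0, "dx": 0, "dy": 0.5, "dz": 0, "hand": 1}, {"ax": 0, "ay": 0, "az": 0, "dx": 0, "dy": 1, "dz": 0, "hand": 1}, {"ax": 0, "ay": 0, "az": 0, "dx": 0, "dy": 1.5, "dz": 0, "hand": 1}, {"ax": 0, "ay": 0, "az": 0, "dx": 0, "dy": 2, "dz": 0, "hand": 1}, {"ax": 0, "ay": 0, "az": 0, "dx": 0, "dy": 2.5, "dz": 0, "hand": 1}, {"ax": 0, "ay": 0, "az": 0, "dx": 0, "dy": 3, "dz": 0, "hand": 1}, {"ax": 0, "ay": 0, "az": 0, "dx": 0, "dy": 3.5, "dz": 0, "hand": 1}, {"ax": 0, "ay": 0, "az": 0, "dx": 0, "dy": 4, "dz": 0, "hand": 1}, {"ax": 0, "ay": 0, "az": 0, "dx": 0, "dy": 4, "dz": 0, "hand": 1}]}}

```text
clock: 4.45
eef_pos: [557.0, 229.5, 136.2]
tool_rot: [3.14, 0.0, 3.03]
force: [0.7, 0.3, -3.6]
width: 12.1
gripper_force: 58.4
```

Emit:
{"api": "send_rows", "payload": {"series": [{"ax": 0, "ay": 0, "az": 0, "dx": 0, "dy": 0.3, "dz": 0, "hand": 1}, {"ax": 0, "ay": 0, "az": 0, "dx": 0, "dy": 0.6, "dz": 0, "hand": 1}, {"ax": 0, "ay": 0, "az": 0, "dx": 0, "dy": 0.9, "dz": 0, "hand": 1}, {"ax": 0, "ay": 0, "az": 0, "dx": 0, "dy": 1.2, "dz": 0, "hand": 1}, {"ax": 0, "ay": 0, "az": 0, "dx": 0, "dy": 1.4, "dz": 0, "hand": 1}, {"ax": 0, "ay": 0, "az": 0, "dx": 0, "dy": 1.4, "dz": 0, "hand": 1}]}}

```text
clock: 5.05
eef_pos: [558.5, 242.5, 136.3]
tool_rot: [3.141, 0.0, 3.029]
force: [0.9, -0.8, -2.9]
width: 12.3
gripper_force: 58.6
```

Now small steps to reach the hard stop.

Emit:
{"api": "send_rows", "payload": {"series": [{"ax": 0, "ay": 0, "az": 0, "dx": 0, "dy": 0.2, "dz": 0, "hand": 1}, {"ax": 0, "ay": 0, "az": 0, "dx": 0, "dy": 0.4, "dz": 0, "hand": 1}, {"ax": 0, "ay": 0, "az": 0, "dx": 0, "dy": 0.4, "dz": 0, "hand": 1}]}}

```text
clock: 5.35
eef_pos: [558.8, 245.3, 136.2]
tool_rot: [-3.141, -0.0, 3.028]
force: [0.2, -2.0, -2.2]
width: 12.3
gripper_force: 58.6
```

```bash
python3 - <<'E'
from cell import *
for i in range(4):
  s=read_state();print(s["eef_pos"],s["force"]);get_image("side")
E
```

```text
[558.82076571 245.25655317 136.22202854] [ 0.17491873 -1.96788399 -2.24549108]
[558.77118967 245.25965786 136.21896653] [ 0.16507101 -3.1067658  -2.41506449]
[558.80740228 245.25648638 136.24077242] [ 0.05235918 -3.78627451 -2.24974189]
[558.82008299 245.23443013 136.2260356 ] [-0.72974166 -3.41484491 -2.12332367]
```

Emit:
{"api": "send_rows", "payload": {"series": [{"ax": 0, "ay": 0, "az": 0, "dx": 0, "dy": 0.2, "dz": 0, "hand": 1}, {"ax": 0, "ay": 0, "az": 0, "dx": 0, "dy": 0.3, "dz": 0, "hand": 1}, {"ax": 0, "ay": 0, "az": 0, "dx": 0, "dy": 0.3, "dz": 0, "hand": 1}, {"ax": 0, "ay": 0, "az": 0, "dx": 0, "dy": 0.3, "dz": 0, "hand": 1}]}}

```text
clock: 5.95
eef_pos: [558.8, 245.5, 136.2]
tool_rot: [-3.137, -0.001, 3.027]
force: [-0.5, -8.5, 0.6]
width: 12.3
gripper_force: 58.9
```

Emit:
{"api": "send_rows", "payload": {"series": [{"ax": 0, "ay": 0, "az": 0, "dx": 0, "dy": 0.3, "dz": 0, "hand": 1}, {"ax": 0, "ay": 0, "az": 0, "dx": 0, "dy": 0.3, "dz": 0, "hand": 1}, {"ax": 0, "ay": 0, "az": 0, "dx": 0, "dy": 0.3, "dz": 0, "hand": 1}]}}

```text
clock: 6.25
eef_pos: [559.0, 245.8, 136.1]
tool_rot: [-3.133, -0.002, 3.026]
force: [-2.1, -13.6, 2.9]
width: 12.7
gripper_force: 59.2
```

```bash
python3 - <<'E'
from cell import *;import cv2
s=read_state();print(s["eef_pos"],s["force"])
d=get_image("wrist")["pixels"];cv2.imwrite("pics/w3.png",d[:,:,::-1])
E
```

```text
[558.99392816 245.79589202 136.13853934] [ -2.06497528 -13.58656599   2.93457693]
```

View pics/w3.png

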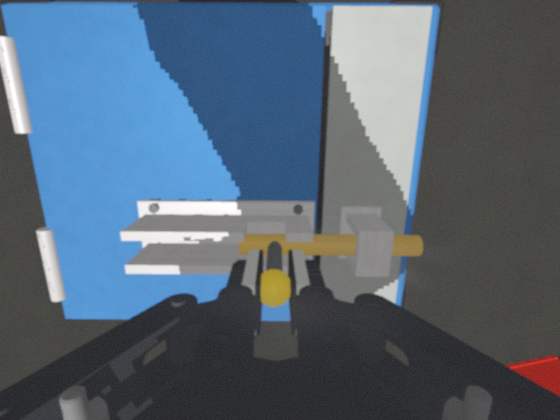

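The wrist view shows the bolt through the keeper, its tip at (420,245), and the stem at the notch at (270,250). Force has risen to 14 N with no further travel, so this is the hard stop. Now I'll turn the handle along its arc, towards +x of the tool and down.

Emit:
{"api": "send_rows", "payload": {"series": [{"ax": 0, "ay": 0, "az": 0, "dx": 0, "dy": -0.4, "dz": 0, "hand": 1}, {"ax": 0, "ay": 0, "az": 0, "dx": 0.45, "dy": -0.4, "dz": 0.02, "hand": 1}, {"ax": 0, "ay": 0, "az": 0, "dx": 0.87, "dy": -0.4, "dz": 0.05, "hand": 1}, {"ax": 0, "ay": 0, "az": 0, "dx": 1.2, "dy": -0.4, "dz": 0.12, "hand": 1}, {"ax": 0, "ay": 0, "az": 0, "dx": 1.53, "dy": -0.4, "dz": 0.2, "hand": 1}, {"ax": 0, "ay": 0, "az": 0, "dx": 1.85, "dy": -0.4, "dz": 0.32, "hand": 1}, {"ax": 0, "ay": 0, "az": 0, "dx": 2.16, "dy": -0.4, "dz": 0.45, "hand": 1}, {"ax": 0, "ay": 0, "az": 0, "dx": 2.16, "dy": -0.4, "dz": 0.45, "hand": 1}]}}

```text
clock: 7.1
eef_pos: [539.8, 247.7, 134.7]
tool_rot: [-3.14, 0.005, 3.027]
force: [-1.7, -9.9, 15.5]
width: 9.0
gripper_force: 167.0
```

Upward force and a narrower opening: something has shifted. I'll look before going on.

```bash
python3 - <<'E'
from cell import *;import cv2,numpy as np
s=read_state();print(s["eef_pos"],s["force"],s["torque"],s["width"])
f=lambda n,r,c:cv2.resize(get_image(n)["pixels"][r:r+100,c:c+130],(400,308),interpolation=cv2.INTER_CUBIC)
a=f("side",140,110);b=f("scene",240,375)
w=cv2.resize(get_image("wrist")["pixels"][150:390,130:430],(370,296))
o=np.zeros((604,800,3),np.uint8)[:600]
o[:300,:400]=a[:300];o[:300,400:]=b[:300];o[304:,:370]=w
cv2.imwrite("pics/m4.png",o[:,:,::-1])
E
```

```text
[539.83814973 247.74635468 134.66463743] [-1.66217849 -9.9161471  15.46155425] [-2.24862516  0.09089017 -0.04027759] 8.995903658193651
```

View pics/m4.png

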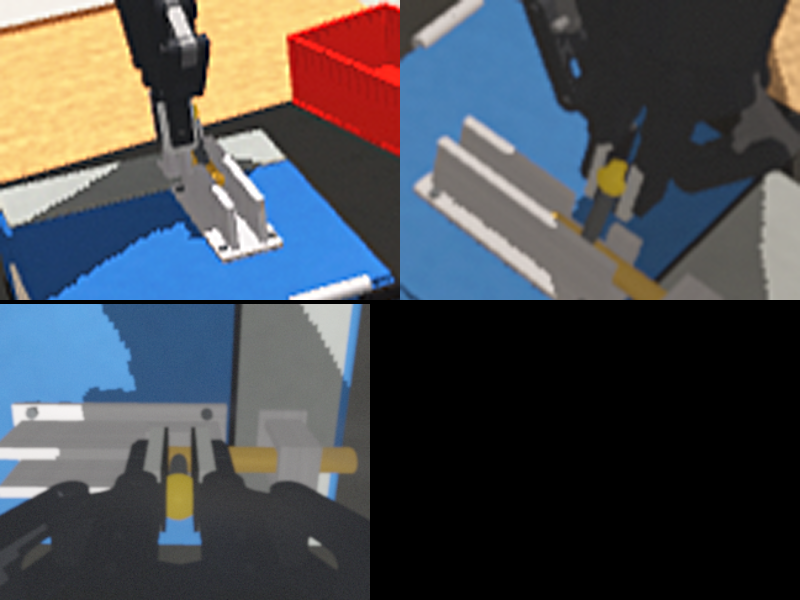

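The knob is between the pads at about 0.4 rad, but gripped rotation loads the fingers. I'll release it, and then push it down from above with the fingers shut.

Emit:
{"api": "send_rows", "payload": {"series": [{"ax": 0, "ay": 0, "az": 0, "dx": 0, "dy": -0.3, "dz": -0.2, "hand": 0.6}, {"ax": 0, "ay": 0, "az": 0, "dx": 0, "dy": -0.3, "dz": -0.2, "hand": 0.6}, {"ax": 0, "ay": 0, "az": 0, "dx": 0, "dy": -0.3, "dz": -0.2, "hand": 0.6}, {"ax": 0, "ay": 0, "az": 0, "dx": 0, "dy": -0.3, "dz": -2, "hand": 0.6}, {"ax": 0, "ay": 0, "az": 0, "dx": 0, "dy": -0.3, "dz": -5, "hand": 0.6}, {"ax": 0, "ay": 0, "az": 0, "dx": 0, "dy": -0.3, "dz": -5, "hand": 1}, {"ax": 0, "ay": 0, "az": 0, "dx": 0, "dy": -0.3, "dz": -5, "hand": 1}, {"ax": 0, "ay": 0, "az": 0, "dx": 0, "dy": -0.3, "dz": -5, "hand": 1}, {"ax": 0, "ay": 0, "az": 0, "dx": 0, "dy": -0.3, "dz": -5, "hand": 1}]}}

```text
clock: 8.15
eef_pos: [536.6, 247.2, 180.7]
tool_rot: [-3.141, -0.002, 3.029]
force: [0.8, -0.7, 0.8]
width: 0.2
gripper_force: 0.0
```

```bash
cat >look.py <<'E'
from h import *;from cell import *;import sys
a=get_image("scene");b=get_image("side");w=get_image("wrist")
g=None
for n,c,A in(("scene",a,30),("side",b,10),("wrist",w,100)):
  m=cv2.inRange(cv2.cvtColor(c["pixels"],cv2.COLOR_RGB2HSV),(20,150,90),(35,255,255))
  for z in(110,130,150):pass
  k,l,st,ct=cv2.connectedComponentsWithStats(m)
  p=proj(c,np.array([540.,247,140]))
  for i in range(1,k):
    if st[i,4]>A and np.linalg.norm(ct[i]-p)<(150 if n=="wrist" else 40):print(n,st[i],ct[i].round(1),plane(c,ct[i],150).round(1))
s=read_state();todo(s,[540,247,163])
E
python3 look.py
```

```text
scene [439 292  12  11  94] [444.4 297.2] [542.3 246.1 150. ]
scene [445 325  15  15 100] [451.8 332.4] [588.4 281.4 150. ]
side [166 173   8   8  47] [169.7 176.3] [553.  260.7 150. ]
tcp [537.  247.1 181.1] ydeg 83.54 F [ 0.5  0.6 -0.8] w -0.3016505639976442 t 8.3
tool delta cm [-0.3   0.02  1.81]
```

```bash
python3 - <<'E'
import pickle;from h import *
d=pickle.load(open("i0.pkl","rb"));a,b=d["scene"],d["side"]
print(tri(a,(444.4,297.2),b,(169.7,176.3)))
for t in(.2,.3,.4,.5,.6):
  X=np.array([557-.994*45*np.sin(t),245.6+.113*45*np.sin(t),112+45*np.cos(t)]);print(t,X.round(1),proj(a,X).round(1),proj(b,X).round(1))
E
```

```text
(array([547.77799552, 247.55718603, 156.53844239]), np.float64(0.04329658158441211))
0.2 [548.1 246.6 156.1] [443.6 297.2] [170.1 176.6]
0.3 [543.8 247.1 155. ] [445.3 296. ] [168.  177.6]
0.4 [539.6 247.6 153.4] [446.8 295. ] [166.1 178.8]
0.5 [535.6 248.  151.5] [448.2 294.3] [164.2 180.1]
0.6 [531.7 248.5 149.1] [449.4 293.9] [162.5 181.6]
```

Triangulation shows the knob is only at about 0.2 rad, so it slid through the pads. I'll push it over from behind with the shut fingers.

Emit:
{"api": "send_rows", "payload": {"series": [{"ax": 0, "ay": 0, "az": 0, "dx": -3.5, "dy": 0.1, "dz": 0, "hand": 1}, {"ax": 0, "ay": 0, "az": 0, "dx": -3.5, "dy": 0.1, "dz": 0, "hand": 1}, {"ax": 0, "ay": 0, "az": 0, "dx": -3.5, "dy": 0.1, "dz": 1.7, "hand": 1}, {"ax": 0, "ay": 0, "az": 0, "dx": -3.5, "dy": 0.1, "dz": 3.3, "hand": 1}, {"ax": 0, "ay": 0, "az": 0, "dx": -3.5, "dy": 0.1, "dz": 3.3, "hand": 1}, {"ax": 0, "ay": 0, "az": 0, "dx": -3.0, "dy": 0.1, "dz": 3.3, "hand": 1}, {"ax": 0, "ay": 0, "az": 0, "dx": -2.5, "dy": 0.1, "dz": 3.3, "hand": 1}, {"ax": 0, "ay": 0, "az": 0, "dx": -2.0, "dy": 0.1, "dz": 3.3, "hand": 1}, {"ax": 0, "ay": 0, "az": 0, "dx": -2.0, "dy": 0.1, "dz": 3.3, "hand": 1}]}}

```text
clock: 9.2
eef_pos: [556.6, 246.4, 149.5]
tool_rot: [3.141, 0.0, 3.03]
force: [-0.2, 0.5, 0.3]
width: 0.2
gripper_force: 0.0
```

```bash
python3 look.py
```

```text
scene [445 325  15  15 102] [451.8 332.3] [588.3 281.3 150. ]
side [162 176   8   7  46] [165.2 178.9] [540.5 254.8 150. ]
wrist [256 217  35  32 862] [273.2 232.9] [540.5 246.9 150. ]
tcp [557.3 246.1 149.2] ydeg 83.54 F [ 0.5  0.  -0.2] w -0.28897314068859603 t 9.35
tool delta cm [ 1.73 -0.11 -1.38]
```

The handle turns easily (0.4 rad now). I'll carry on.

Emit:
{"api": "send_rows", "payload": {"series": [{"ax": 0, "ay": 0, "az": 0, "dx": 0.4, "dy": 0, "dz": 0.1, "hand": 1}, {"ax": 0, "ay": 0, "az": 0, "dx": 0.8, "dy": 0, "dz": 0.2, "hand": 1}, {"ax": 0, "ay": 0, "az": 0, "dx": 1.2, "dy": 0, "dz": 0.3, "hand": 1}, {"ax": 0, "ay": 0, "az": 0, "dx": 1.5, "dy": 0, "dz": 0.4, "hand": 1}, {"ax": 0, "ay": 0, "az": 0, "dx": 1.5, "dy": 0, "dz": 0.4, "hand": 1}]}}

```text
clock: 9.85
eef_pos: [541.5, 247.8, 144.6]
tool_rot: [-3.141, -0.001, 3.029]
force: [-0.2, 1.1, -0.3]
width: 0.3
gripper_force: 0.0
```

```bash
python3 look.py
```

```text
scene [445 325  15  15  99] [451.6 332.2] [588.3 281.1 150. ]
side [155 181   8   9  50] [158.8 185. ] [519.2 237.  150. ]
wrist [260 217  30  31 739] [274.3 231.7] [523.2 249.1 150. ]
tcp [542.1 247.7 144.7] ydeg 83.54 F [-0.5 -1.  -2.1] w 0.20304607567868393 t 10.0
tool delta cm [ 0.2  -0.09 -1.83]
```

Emit:
{"api": "send_rows", "payload": {"series": [{"ax": 0, "ay": 0, "az": 0, "dx": 0, "dy": 0, "dz": -2, "hand": 1}, {"ax": 0, "ay": 0, "az": 0, "dx": 2.1, "dy": 0, "dz": -2, "hand": 1}, {"ax": 0, "ay": 0, "az": 0, "dx": 2.1, "dy": 0, "dz": -2, "hand": 1}, {"ax": 0, "ay": 0, "az": 0, "dx": 2.2, "dy": 0, "dz": -0.6, "hand": 1}, {"ax": 0, "ay": 0, "az": 0, "dx": 2.4, "dy": 0, "dz": -0.1, "hand": 1}, {"ax": 0, "ay": 0, "az": 0, "dx": 2.6, "dy": 0, "dz": 0.4, "hand": 1}, {"ax": 0, "ay": 0, "az": 0, "dx": 2.7, "dy": 0, "dz": 0.8, "hand": 1}, {"ax": 0, "ay": 0, "az": 0, "dx": 2.8, "dy": 0, "dz": 1.1, "hand": 1}, {"ax": 0, "ay": 0, "az": 0, "dx": 2.8, "dy": 0, "dz": 1.1, "hand": 1}]}}

```text
clock: 10.9
eef_pos: [514.7, 250.6, 133.4]
tool_rot: [-3.141, -0.0, 3.029]
force: [0.7, -0.2, -0.1]
width: 0.1
gripper_force: 0.0
```

```bash
python3 look.py
```

```text
scene [445 325  15  15 100] [451.6 332.2] [588.4 281.  150. ]
side [175 190   6   7  17] [177.6 193.2] [533.8 183.8 150. ]
side [151 192   9   6  42] [155.3 194.5] [498. 204. 150.]
wrist [264 243  22   8 102] [274.6 246.2] [499.  251.9 150. ]
tcp [515.1 250.7 133.9] ydeg 83.52 F [ 0.4  0.3 -0.4] w 0.014462338649630178 t 11.05
tool delta cm [-2.52 -0.08 -2.91]
```

Now down to the stop, watching the force.

Emit:
{"api": "send_rows", "payload": {"series": [{"ax": 0, "ay": 0, "az": 0, "dx": 0, "dy": 0, "dz": 0.2, "hand": 1}, {"ax": 0, "ay": 0, "az": 0, "dx": 0, "dy": 0, "dz": 0.4, "hand": 1}, {"ax": 0, "ay": 0, "az": 0, "dx": 0, "dy": 0, "dz": 0.4, "hand": 1}, {"ax": 0, "ay": 0, "az": 0, "dx": 0, "dy": 0, "dz": 0.4, "hand": 1}]}}

```text
clock: 11.45
eef_pos: [514.9, 251.0, 131.1]
tool_rot: [3.141, 0.001, 3.029]
force: [-2.0, -1.8, 9.1]
width: 0.1
gripper_force: 4.9
```

Emit:
{"api": "send_rows", "payload": {"series": [{"ax": 0, "ay": 0, "az": 0, "dx": 0, "dy": 0, "dz": 0.2, "hand": 1}, {"ax": 0, "ay": 0, "az": 0, "dx": 0, "dy": 0, "dz": 0.3, "hand": 1}, {"ax": 0, "ay": 0, "az": 0, "dx": 0, "dy": 0, "dz": 0.3, "hand": 1}]}}

```text
clock: 11.75
eef_pos: [514.8, 251.2, 129.9]
tool_rot: [3.14, 0.001, 3.029]
force: [-5.5, -1.9, 24.5]
width: -0.2
gripper_force: 12.3
```

Emit:
{"api": "send_rows", "payload": {"series": [{"ax": 0, "ay": 0, "az": 0, "dx": 0, "dy": 0, "dz": -2, "hand": 1}, {"ax": 0, "ay": 0, "az": 0, "dx": 0, "dy": 0, "dz": -6, "hand": 1}, {"ax": 0, "ay": 0, "az": 0, "dx": 3, "dy": 0, "dz": -10, "hand": 1}, {"ax": 0, "ay": 0, "az": 0, "dx": 7, "dy": 0, "dz": -12, "hand": 1}, {"ax": 0, "ay": 0, "az": 0, "dx": 7, "dy": 0, "dz": -12, "hand": 1}, {"ax": 0, "ay": 0, "az": 0, "dx": 7, "dy": 0, "dz": -12, "hand": 1}]}}

```text
clock: 12.35
eef_pos: [444.9, 259.1, 247.6]
tool_rot: [3.14, 0.002, 3.03]
force: [0.4, -0.5, 0.4]
width: 0.5
gripper_force: 0.0
```

```bash
python3 look.py; python3 - <<'E'
from h import *;from cell import *
a=get_image("scene");b=get_image("side");w=get_image("wrist")
for c,n in((a,"scene"),(b,"side")):print(n,proj(c,np.array([557-.994*43.4,245.6+.113*43.4,124])))
o=np.zeros((600,800,3),np.uint8)
o[:300,:400]=cv2.resize(b["pixels"][140:240,110:243],(400,300),interpolation=cv2.INTER_CUBIC)
o[:300,400:]=cv2.resize(a["pixels"][250:370,375:535],(400,300),interpolation=cv2.INTER_CUBIC)
o[300:,:400]=cv2.resize(w["pixels"],(400,300))
cv2.imwrite("pics/m5.png",o[:,:,::-1])
E
```

```text
scene [449 294  10   9  68] [453.9 297.7] [534.4 256.6 150. ]
scene [445 323  15  17  65] [451.1 332.4] [589.  280.7 150. ]
side [169 184  14  15  47] [175.  190.4] [534.7 196.9 150. ]
side [151 190   9   8  48] [155. 194.] [498.3 206.3 150. ]
tcp [445.7 258.1 246. ] ydeg 83.47 F [ 0.2 -0.8 -0.4] w -0.12852926889645175 t 12.5
tool delta cm [-9.5  -0.02  8.3 ]
scene [452.89153289 298.07714733]
side [155.34886343 194.86407113]
```

View pics/m5.png

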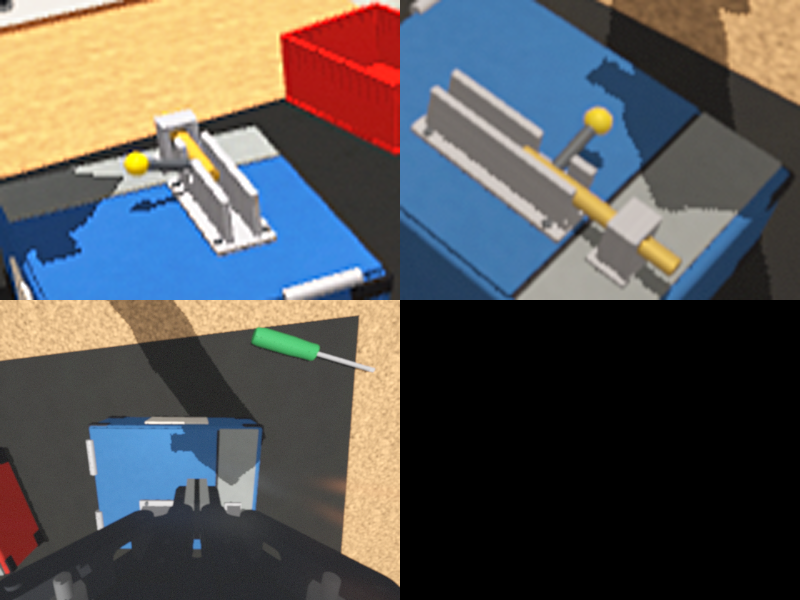

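The bolt is across through the keeper and the handle lies down through the notch, within about 1 px of the 1.3 rad prediction. One last check on how far the bolt is across.

```bash
python3 - <<'E'
import pickle;from h import *
d=pickle.load(open("i0.pkl","rb"));a,b=d["scene"],d["side"]
P0,_=tri(a,(405.9,276.9),b,(184.8,185.8));P,e=tri(a,(453.9,297.7),b,(155,194))
u=np.array([.113,.994,0]);l=np.array([-.994,.113,0])
print(P,e,"along",(P-P0)@u,"lat",(P-P0)@l,"dz",P[2]-P0[2])
E
```

```text
[513.72744841 251.5816793  125.58719277] 0.18593863018878196 along 58.40735945092946 lat 45.1577310167323 dz -32.51385028113009
```

```bash
python3 -c "
from cell import *
print(finish_job())"
```

```text
the job is handed in; nothing more can be done
None
```

The blue case is bolted and the job is handed in: the bolt is fully across in the keeper, the handle is turned down to its stop in the notch, the arm is clear, and the red case was not touched.

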